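Clear the jar and hold the lamp shutter half open

TASK

The examination lamp is to be held half open for a photograph, but a jar with a blue lid has been left on its slide. First lift the jar away and set it down gently (no dropping), upright, wholly on the round cork coaster and let go of it; then slide the lamp's sprung shutter by its orange fin against the spring until its leading edge is at the red half-way marks, never opening it beyond three quarters, and finish while still holding it there with the gripper, as it springs shut if let go. Leave the brush pot, the green-lidded pigment jar and the brown weight where they stand.

Things in the scene. Friction and masses are not known exactly. Their poses are not given: they have to be found in the camera images.
- lamp: Grey fixed lamp, 135 (x) by 260 (y) by 50 mm high, origin under its centre; place and yaw vary. On its flat top two dark rails, 8 wide and 7 mm high, run along its y at x = -50 and +50 mm; the shutter slides between them to the lamp's +y, covering at first the lit window at the -y end. Ticks on the rails show where its leading edge is when shut (white), half open (red), fully open (white).
- shutter (a joint): Travel of the sprung black shutter along the lamp's +y, in m: 0 shut, 0.040 half open, 0.060 three quarters, 0.080 fully open (end stop). A spring pulls it shut with about 3.6 N at 0, 8.4 N at 0.040 and 13.2 N at 0.080.
- shutter_fin (a point): Centre of the upright orange fin on the shutter, to push or pinch from above: 14 mm thick along the slide (lamp's y), 36 mm wide (lamp's x), 42 mm tall, top 46 mm above the lamp's top; this point 25 mm above it. Axes are the lamp's; moves with the shutter. Shut, it lies at y = -80 mm in the lamp's frame.
- shutter_edge (a point): Middle of the leading (+y) edge of the shutter plate (90 mm wide, 84 mm long, 5 mm high over the lamp's top), 62 mm ahead of the fin's centre.
- half_mark (a point): Point on the lamp's centre line midway between the two red half-way ticks, 22 mm from the lamp's centre towards its +y. The shutter is half open when its leading edge is here.
- jar_center (a point): Centre of a clear jar with a blue lid, 48 mm in diameter, 80 mm tall, about 0.16 kg, half-way up (40 mm above its foot); z axis up. It stands on the lamp's top between the rails, just ahead of the shutter, in its way.
- coaster: Round cork coaster, fixed, 100 mm in diameter, 5 mm thick, origin at the centre of its underside on the table; to the left or the right of the lamp.
- brush_pot: Bystander: wooden pot 74 mm in diameter, 85 mm tall, with brushes standing up to 200 mm; origin at the centre of its underside; on the other side of the lamp from the coaster.
- pigment: Bystander: small amber jar with a green lid, 44 mm in diameter, 50 mm tall, origin under its centre; beyond the lamp.
- weight: Bystander: brown book weight 50 by 90 by 30 mm with a small brass knob, origin under its centre; beyond the lamp.
Things that resemble listed ones, but are neither listed nor needed, are in the scene too. Of the things that look like the part that bears jar_center, the smallest one is meant.

How it is judged:
By the outcome, as a careful person would: the job done as asked, in the order asked, and still so for the second after the job is handed in, while the arm keeps its last pose, push and grip.
It also fails if it takes over 48 s, if anything falls off the work surface, if the arm or the gripper's body presses on something with over 40 N, if the wrist force passes 120 N, or if a joint passes its speed limit or range.

ROBOT

A 7-joint arm with a two-finger parallel gripper is mounted at the origin on the work surface. World frame = base frame: x ahead of the robot, y to its left, z up, the work surface at z = 0. Lengths are in mm, angles in rad, forces in N, time in s.
With the tool pointing down it reaches from about 400 to 875 mm from the base axis. Payload 4.4 kg.
Tool frame: the origin (TCP) lies at the very end of the fingers, on their centre line; the grasp point (between the pads) lies 19 mm behind it; z points along the fingers, y is the direction in which the jaws open and shut (so a half turn about z gives the same grasp; the last joint's range is limited). The gripper opens to 85 mm and grips with 20 to 120 N. Pads are 22 mm wide; open, the fingers measure 114 mm over their backs; the gripper's body (76 mm by 85 mm) begins 54 mm behind the grasp point. The pads swing forward as they close: fully open they stand 13 mm farther back than shut.
Start: joints at [-1.168, 0.628, 0.038, 1.517, -0.027, 0.996, -0.02], TCP at [293.66, 579.898, 231.313] pointing down, gripper open.
Joint ranges: [-3.06, 3.06], [-0.37, 2.12], [-1.25, 1.32], [0.18, 2.47], [-1.1, 4.24], [0.23, 1.98], [-2.94, 2.94]. Speed limits (rad/s): [2.57, 2.57, 3.14, 3.14, 3.14, 3.14, 3.14].

INTERFACE

Orientations are given as [roll, pitch, yaw] about the fixed x, y, z axes, in that order (R = Rz(yaw) Ry(pitch) Rx(roll)).
In Python, from cell import read_state, get_image, finish_job gives the robot as it stands.
- The arm moves only by the tool carry_out, never from a script. Its argument "series" is a list that holds one entry, the list of rows, each a list of 7 numbers: the shift along the tool's x, y, z in cm, then the turn, a rotation vector about the tool's x, y, z in rad, then the finger opening in cm, from 0 to 8.54. In form: [[[x, y, z, wx, wy, wz, grip], ...]]. A call has 1 to 5 rows; each row is the pose to reach, as a shift and turn from the pose commanded when the call began, along the tool's axes at that moment; what a row does not reach only later rows make up. A row lasts 1/12 s, in which the tool goes at most 41.7 mm and 7.16 degrees, less where a joint would pass 70% of its speed; a pose out of reach is approached as far as the arm can. A call with a gripper value outside its range is refused whole. The fingers move at their own pace and stop on an object; the grip force is fixed at half the most. Time passes only in rows, so rows that repeat a pose let the fingers close. It gives the time, the measured TCP pose, the force and the opening at its end, in the units of the state.
- read_state(): the state, without advancing time (a new reading comes with each control period).
- get_image(name): name is "side" or "top"; returns a dict with "img" (480x640x3 uint8, blue, green, red), "z_map" (480x640 float32, mm along the optical axis (not along the pixel's ray), 0 where there is no reading), "mtx" (3x3 intrinsics, pixels), "T" (4x4, takes a point from camera to world coordinates). Camera axes: x right, y down, z forward; pixel columns grow to the right and rows downward; lengths in mm; the calibration is good to about 2 mm. A picture is of the moment at which its call begins.
- finish_job(): hands the job in, once; it reports no verdict.
The state is a dict: "clock": time; "qpos": joint angles; "qd": joint speeds; "tau": joint torques, N m; "eef_pos": TCP position; "tool_rot": TCP orientation; "force": force on the tool from outside, world axes, zero at the start; "torque": the same for the moment, N m; "width": finger opening in mm.
Only numpy, scipy, OpenCV 4.12 (cv2) and the standard library are available. Lean on these libraries where they do the work, as an engineer would, in place of code of your own. Each camera call takes 0.05 s, during which the arm holds its last target.

## Working session

There is one attempt and no reset: what is moved stays moved. The work goes in short steps, Python scripts to look and compute and a tool call to move; the robot and the scene stay as the last step left them, time stands still between calls to the robot, and variables do not carry over. Pictures are saved under pics/ and viewed, and the job is handed in when it is done.

Besides the shell and the picture viewer there is one more tool, called after "Request:" as a command line: name --argument value ..., lists and objects as JSON in quotes. carry_out: Moves the arm, as the interface text tells. Its arguments: {"type":"object","properties":{"series":{"type":"array","items":{"type":"array","items":{"type":"array","items":{"type":"number"}}}}},"required":["series"]}

```bash
ls; mkdir -p pics; python3 - <<'E'
from cell import *
import cv2,numpy as np
s=read_state(); print(s)
for n in("top","side"):
    d=get_image(n); cv2.imwrite(f"pics/{n}0.png",d["img"]); np.savez(f"{n}0.npz",**d); print(n,d["mtx"],d["T"])
E
```

```text
pics
{'clock': 0.0, 'qpos': array([-1.16775577,  0.62934619,  0.03845425,  1.51838361, -0.02699414,
        0.9962963 , -0.02002306]), 'qd': array([-1.23890060e-03, -5.24669850e-05,  9.03600753e-04, -1.38937749e-03,
        4.16420953e-04, -1.88996438e-03,  1.47682189e-03]), 'tau': array([ 5.38365439e-04, -5.63408375e+01,  1.22680720e+00, -1.93446225e+01,
        1.11327539e-02,  1.05422043e-02, -1.77146029e-05]), 'eef_pos': array([293.40039846, 579.30430812, 230.3842899 ]), 'tool_rot': array([-3.13967797e+00,  3.78347257e-05,  2.67272196e+00]), 'force': array([0.41936546, 0.53496163, 0.16856614]), 'torque': array([-0.02849314, -0.0235749 ,  0.00853146]), 'width': 85.67550524180012}
top [[438.57083076   0.         316.16654814]
 [  0.         438.57083076 243.59405568]
 [  0.           0.           1.        ]] [[-3.22460781e-04 -9.95863802e-01  9.08580416e-02  5.10696590e+02]
 [-9.99975639e-01 -3.12397306e-04 -6.97305470e-03 -5.89232763e+00]
 [ 6.97259657e-03 -9.08580768e-02 -9.95839441e-01  9.43626489e+02]
 [ 0.00000000e+00  0.00000000e+00  0.00000000e+00  1.00000000e+00]]
side [[614.72443701   0.         317.06113884]
 [  0.         614.72443701 251.64190438]
 [  0.           0.           1.        ]] [[ 9.79378160e-01 -1.25056722e-01  1.58679664e-01  4.15308213e+02]
 [-2.01848253e-01 -6.39479935e-01  7.41837378e-01 -8.04218097e+02]
 [ 8.70071015e-03 -7.58568539e-01 -6.51535163e-01  8.06242885e+02]
 [ 0.00000000e+00  0.00000000e+00  0.00000000e+00  1.00000000e+00]]
```

View pics/top0.png

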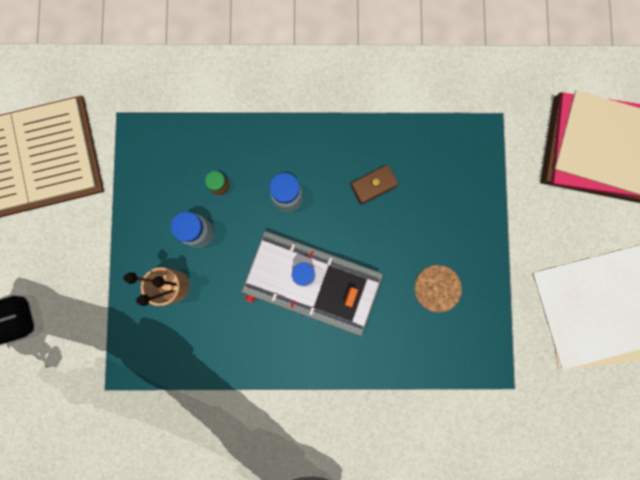

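View pics/side0.png

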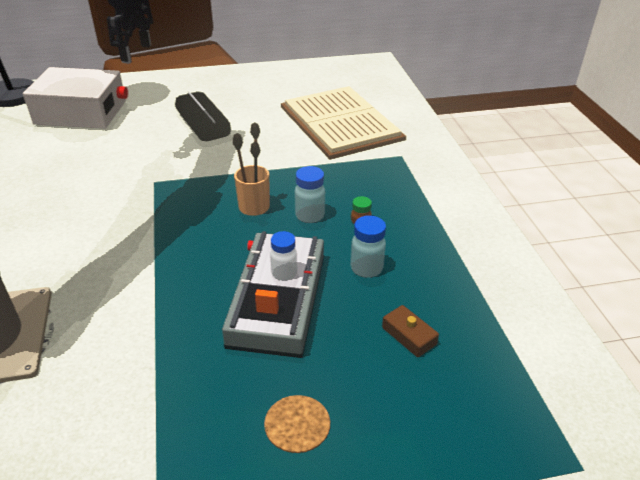

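The top view shows the lamp with its small-lid jar at (303,273), fin (351,296), coaster (438,289), pot (163,287) and two larger blue-lid jars at (285,187) and (187,226). Next I'll take enlarged crops to measure from.

```bash
cat > h.py <<'E'
import numpy as np,cv2
def load(n): return dict(np.load(n))
def dep(d,u,v,z=None):
    z=d["z_map"][int(round(v)),int(round(u))] if z is None else z
    K=d["mtx"]; p=np.array([(u-K[0,2])/K[0,0]*z,(v-K[1,2])/K[1,1]*z,z,1]); return (d["T"]@p)[:3]
def onplane(d,u,v,h):
    K=d["mtx"]; r=d["T"][:3,:3]@np.array([(u-K[0,2])/K[0,0],(v-K[1,2])/K[1,1],1]); o=d["T"][:3,3]
    return o+r*(h-o[2])/r[2]
def proj(d,p):
    c=np.linalg.inv(d["T"])@np.append(p,1); q=d["mtx"]@c[:3]; return q[:2]/q[2]
def cloud(d):
    v,u=np.mgrid[:480,:640]; z=d["z_map"]; K=d["mtx"]
    P=np.stack([(u-K[0,2])/K[0,0]*z,(v-K[1,2])/K[1,1]*z,z],-1)
    return P@d["T"][:3,:3].T+d["T"][:3,3]
E
python3 - <<'E'
from h import *
d=load("top0.npz"); s=load("side0.npz")
cv2.imwrite("pics/topc.png",cv2.resize(d["img"][220:350,225:475],None,fx=3.2,fy=3.2,interpolation=cv2.INTER_CUBIC))
cv2.imwrite("pics/sidec.png",cv2.resize(s["img"][215:365,210:350],None,fx=4,fy=4,interpolation=cv2.INTER_CUBIC))
for n,dd in(("top",d),("side",s)):
    P=cloud(dd); hsv=cv2.cvtColor(dd["img"],cv2.COLOR_BGR2HSV)
    H,S,V=hsv[...,0].astype(int),hsv[...,1],hsv[...,2]
    for nm,m in (("blue",(abs(H-111)<8)&(S>170)&(V>80)),("orange",(H>4)&(H<14)&(S>200)&(V>140))):
        k,l,st,c=cv2.connectedComponentsWithStats(m.astype(np.uint8))
        for i in range(1,k):
            if st[i,4]>30:
                Q=P[l==i]; Q=Q[dd["z_map"][l==i]>0]
                zt=np.percentile(Q[:,2],90); T=Q[abs(Q[:,2]-zt)<5]
                print(n,nm,c[i].round(1),st[i],"top z",zt.round(1),"mean",T.mean(0).round(1),"ext",np.ptp(T,0).round(0), onplane(dd,*c[i],zt).round(1))
E
```

```text
top blue [284.1 186.7] [269 172  30  31 694] top z 109.8 mean [696.8  49.9 107.9] ext [55. 55.  7.] [697.   50.2 109.8]
top blue [185.7 226.1] [171 211  31  30 732] top z 110.0 mean [620.5 237.8 108.1] ext [55. 58.  8.] [620.2 237.6 110. ]
top blue [302.6 273.6] [293 264  20  20 326] top z 132.7 mean [529.2  13.5 130.9] ext [35. 35.  7.] [529.2  13.4 132.7]
side blue [309.4 173.7] [296 166  28  16 339] top z 107.8 mean [620.4 236.6 105.8] ext [55. 56.  8.] [619.4 233.7 107.8]
side blue [369.6 228.5] [354 216  32  27 692] top z 107.1 mean [696.8  47.6 105.6] ext [57. 61.  7.] [692.9  37.1 107.1]
side blue [282.4 240.8] [271 231  24  21 393] top z 129.7 mean [528.7  11.8 128.2] ext [40. 45.  7.] [527.2   5.5 129.7]
side orange [266.1 293.2] [255 290  22   8 131] top z 95.3 mean [485.5 -80.   93.9] ext [33. 22.  7.] [485.1 -81.3  95.3]
```

View pics/topc.png

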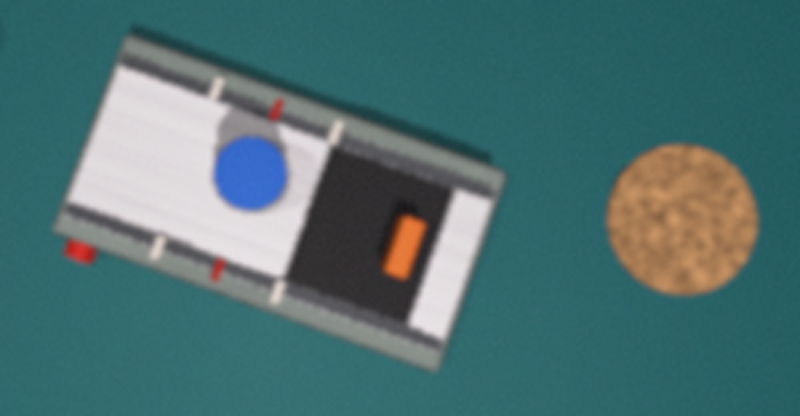

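View pics/sidec.png

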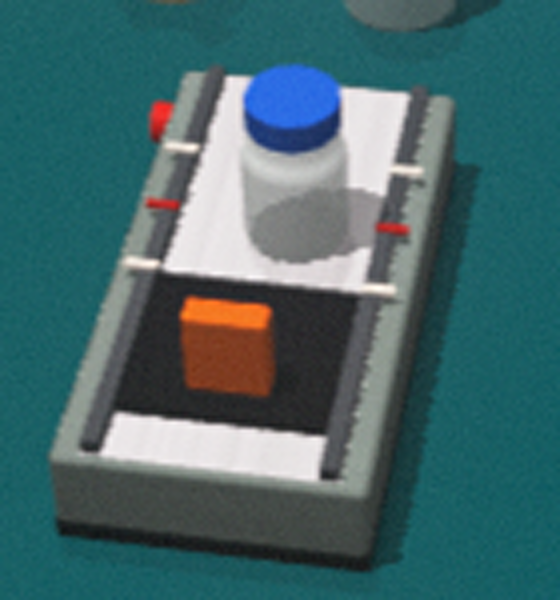

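The top crop shows the lamp corners at (128,32), (55,230), (505,178), (437,370), the rail ticks, the fin at about (405,247) and the coaster at (683,219). Next I'll fit the lamp pose to these points.

```bash
python3 - <<'E'
from h import *
from scipy.optimize import least_squares
d=load("top0.npz"); s=load("side0.npz")
# top crop pts (px in crop), lamp frame pts
pts=[((128,34),(67.5,130,50)),((55,229),(-67.5,130,50)),((505,177),(67.5,-130,50)),((438,368),(-67.5,-130,50)),
((277,110),(50,22,57)),((218,269),(-50,22,57)),((216,88),(50,62,57)),((157,247),(-50,62,57)),((336,131),(50,-18,57)),((278,291),(-50,-18,57)),((406,247),(0,-80,96))]
spts=[((150,263-0),(-50,-18,57)),((378,290),(50,-18,57)),((164,204),(-50,22,57)),((393,229),(50,22,57)),((182,147),(-50,62,57)),((406,171),(50,62,57)),((227,307),(0,-80,96))]
def w(p,L):
    c,n=np.cos(p[2]),np.sin(p[2]); return np.array([p[0]+c*L[0]-n*L[1],p[1]+n*L[0]+c*L[1],L[2]])
def rt(p): return np.array([proj(d,w(p,L))-(np.array(q)/3.2+[225,220]) for q,L in pts])
def rs(p): return np.array([proj(s,w(p,L))-(np.array(q)/4+[210,215]) for q,L in spts])
for f,n in((rt,'top'),(rs,'side'),(lambda p:np.vstack([rt(p),rs(p)]),'both')):
    r=least_squares(lambda p:f(p).ravel(),[500,-20,0]); print(n,r.x,np.abs(r.fun).max()); print(r.fun.reshape(-1,2).round(1).tolist()) if n!='both' else 0
p=r.x
print("fin shut",w(p,(0,-80,75)),"fin half",w(p,(0,-40,75)),"edge",w(p,(0,-18,50)))
for n,dd in(("top",d),("side",s)):
    hsv=cv2.cvtColor(dd["img"],cv2.COLOR_BGR2HSV);H,S,V=[hsv[...,i].astype(int) for i in range(3)]
    m=((H>7)&(H<20)&(S>90)&(V>90)).astype(np.uint8); m=cv2.morphologyEx(m,cv2.MORPH_OPEN,np.ones((3,3)))
    k,l,st,c=cv2.connectedComponentsWithStats(m)
    for i in range(1,k):
        if st[i,4]>100:
            print(n,c[i],st[i],onplane(dd,*c[i],5).round(1))
P=cloud(d)
for nm,(u,v) in dict(coast=(438,289),lamp=(268,290),plate=(335,290),table=(400,230),jar=(303,273),weight=(370,187)).items(): print(nm,P[v-1:v+2,u-1:u+2].reshape(-1,3).mean(0).round(1))
# jar centre
m=np.zeros((480,640),bool)
for u,v in((303,273),): print(onplane(d,302.6,273.6,130))
print("jar in lamp: ")
c,n=np.cos(p[2]),np.sin(p[2]); q=np.array([529,13])-p[:2]; print(c*q[0]+n*q[1],-n*q[0]+c*q[1])
E
```

```text
top [ 5.12269620e+02 -4.94394240e+00 -3.52080945e-01] 1.8938290735362102
[[-0.5, -0.8], [-1.4, 0.5], [1.2, -1.6], [-0.1, 1.9], [-0.6, 1.4], [0.6, -1.5], [-0.1, 1.5], [1.0, -1.6], [-0.5, 1.7], [0.6, -1.5], [-0.2, 0.0]]
side [ 5.14058524e+02 -5.88065848e+00 -3.45925473e-01] 1.778682976420896
[[0.0, 0.3], [-1.1, -0.5], [1.5, 0.1], [-1.4, -0.5], [1.8, 0.2], [-1.3, -0.4], [0.4, 0.9]]
both [ 5.13075382e+02 -5.23569918e+00 -3.50906252e-01] 2.1240989437637836
fin shut [485.5754643 -80.3606252  75.       ] fin half [499.32542331 -42.79816219  75.        ] edge [506.88790077 -22.13880754  50.        ]
top [ 66.53846154 175.86658654] [  0  97 101 119 832] [743.8 529.5   5. ]
top [374.2587822  183.49180328] [353 166  44  36 854] [ 727.8 -139.1    5. ]
top [167.35686275 285.91895425] [146 267  41  38 765] [505.9 303.8   5. ]
top [437.61487702 288.18116377] [ 415  266   46   46 1667] [ 500.9 -271.5    5. ]
top [146.21100917 286.97247706] [142 281  11  13 109] [503.7 348.6   5. ]
top [350.91256831 296.89071038] [345 287  13  21 183] [482.5 -86.3   5. ]
side [173.73293173  59.54116466] [ 104   44  131   29 1992] [ 356.5 1097.8    5. ]
side [308.79701493 131.37014925] [282 103  58  53 335] [685.9 580.4   5. ]
side [252.65207877 190.34792123] [ 234  165   35   50 1371] [510.5 344.2   5. ]
side [266.10638298 300.78510638] [255 289  23  25 470] [491.2  -9.1   5. ]
side [410.44132918 326.21806854] [384 306  53  41 963] [ 730.8 -120.3    5. ]
side [296.90516655 423.4860639 ] [ 265  396   65   57 2942] [ 500.3 -275.8    5. ]
coast [ 499.2 -272.3    5. ]
lamp [497.9  85.2  52.6]
plate [497.9 -50.   56. ]
table [ 626.2 -194.     2.1]
jar [530.2  12.8 131. ]
weight [ 714.4 -126.3   30.5]
[529.15120871  13.54041457 130.        ]
jar in lamp: 
8.685693651744575 22.598515407745413
```

Request:
carry_out --series '[[[-2.9,-2.6,-0.4,0,0,-0.03,8.5],[-5.8,-5.2,-0.8,0,0,-0.06,8.5],[-8.7,-7.8,-1.2,0,0,-0.09,8.5],[-11.6,-10.4,-1.6,0,0,-0.117,8.5],[-14.5,-13.0,-2.0,0,0,-0.117,8.5]]]'

```text
clock: 0.52
eef_pos: [364.4, 396.4, 251.1]
tool_rot: [-3.141, -0.0, 2.791]
force: [0.4, -0.6, -0.5]
width: 85.1
```

```bash
cat > to.py <<'E'
import sys,numpy as np
from scipy.spatial.transform import Rotation as R
from cell import read_state
s=read_state(); r=R.from_euler('xyz',s["tool_rot"])
print("t",s["clock"],"pos",s["eef_pos"].round(1),"rot",s["tool_rot"].round(3),"F",s["force"].round(1),"w",round(s["width"],1))
tgt=R.from_euler('xyz',[np.pi,0,np.pi-0.351])
print("turn",(r.inv()*tgt).as_rotvec().round(4))
a=list(map(float,sys.argv[1:]))
for i in range(0,len(a),3): print(a[i:i+3],"cm",(r.inv().apply(np.array(a[i:i+3])-s["eef_pos"])/10).round(2))
E
python3 to.py 410 280 250 530 13 200
```

```text
t 0.5167 pos [364.4 396.4 251.1] rot [-3.141 -0.     2.791] F [ 0.4 -0.6 -0.5] w 85.1
turn [-0.0008 -0.0002  0.0007]
[410.0, 280.0, 250.0] cm [-8.27 -9.37  0.12]
[530.0, 13.0, 200.0] cm [-28.71 -30.32   5.13]
```

Request:
carry_out --series '[[[-2.7,-2.9,0,0,0,0,8.5],[-5.5,-5.9,0,0,0,0,8.5],[-8.3,-8.9,0,0,0,0,8.5],[-11.1,-11.9,0,0,0,0,8.5],[-13.9,-14.9,0,0,0,0,8.5]]]'

```text
clock: 0.93
eef_pos: [443.6, 208.6, 251.2]
tool_rot: [-3.141, -0.0, 2.79]
force: [0.9, 0.6, -0.0]
width: 84.9
```

Request:
carry_out --series '[[[-2.8,-2.9,0.5,0,0,0,8.5],[-5.6,-5.9,1,0,0,0,8.5],[-8.4,-8.9,2,0,0,0,8.5],[-11.2,-11.9,3,0,0,0,8.5],[-14.2,-14.9,4,0,0,0,8.5]]]'

```text
clock: 1.35
eef_pos: [524.1, 22.5, 211.5]
tool_rot: [-3.141, -0.001, 2.79]
force: [1.6, 0.4, 0.4]
width: 85.0
```

```bash
python3 to.py 530 13 200 530 13 150 530 13 72
```

```text
t 1.35 pos [524.1  22.5 211.5] rot [-3.141e+00 -1.000e-03  2.790e+00] F [1.6 0.4 0.4] w 85.0
turn [-0.0002 -0.0006 -0.0008]
[530.0, 13.0, 200.0] cm [-0.88 -0.69  1.15]
[530.0, 13.0, 150.0] cm [-0.89 -0.69  6.15]
[530.0, 13.0, 72.0] cm [-0.89 -0.69 13.95]
```

Request:
carry_out --series '[[[-0.8,-0.7,2,0,0,0,8.5],[-0.8,-0.7,4,0,0,0,8.5],[-0.8,-0.7,5,0,0,0,8.5],[-0.8,-0.7,5.5,0,0,0,8.5],[-0.8,-0.7,5.5,0,0,0,8.5]]]'

```text
clock: 1.77
eef_pos: [528.2, 16.1, 156.0]
tool_rot: [-3.141, -0.003, 2.791]
force: [0.1, -0.0, -0.2]
width: 84.9
```

```bash
python3 to.py 529.2 13 72; python3 - <<'E'
from cell import *;import cv2
d=get_image("side"); cv2.imwrite("pics/s1.png",cv2.resize(d["img"][130:370,170:410],None,fx=2.5,fy=2.5))
E
```

```text
t 1.7667 pos [528.2  16.1 156. ] rot [-3.141e+00 -3.000e-03  2.791e+00] F [ 0.1 -0.  -0.2] w 84.9
turn [-0.0006 -0.0026  0.0006]
[529.2, 13.0, 72.0] cm [-0.22 -0.25  8.4 ]
```

View pics/s1.png

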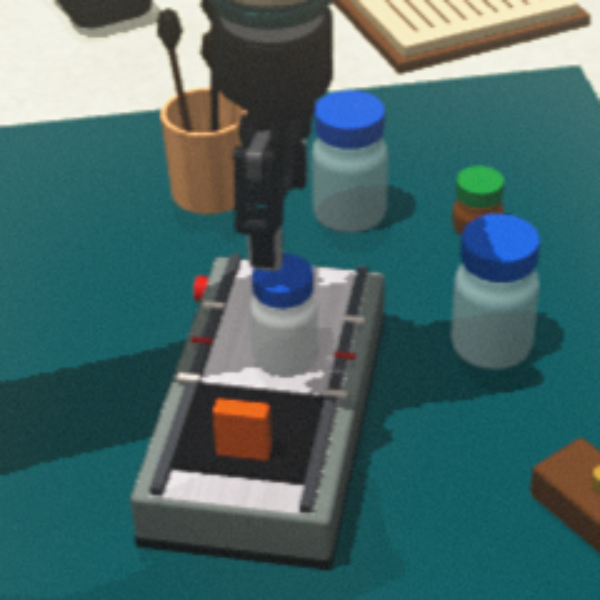

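```bash
python3 - <<'E'
from h import *
s=load("side0.npz")
for p in [(528.2,16.1,156),(528.2-14.6,16.1-40,169),(529,13,130)]:
    print((proj(s,np.array(p))-[170,130])*2.5)
E
```

```text
[278.85867335 237.60301884]
[265.99737741 261.64157423]
[281.7973217  269.70527655]
```

The near finger is where the projection puts it, about (264,262), and straddles the jar. Descending.

Request:
carry_out --series '[[[-0.15,-0.2,2.5,0,0,0,8.5],[-0.15,-0.2,5,0,0,0,8.5],[-0.15,-0.2,7,0,0,0,8.5],[-0.15,-0.2,8.2,0,0,0,8.5],[-0.15,-0.2,8.2,0,0,0,8.5]]]'

```text
clock: 2.23
eef_pos: [529.0, 13.7, 73.9]
tool_rot: [-3.141, -0.002, 2.791]
force: [0.1, 0.1, -0.7]
width: 84.8
```

Request:
carry_out --series '[[[0,0,0,0,0,0,6.5],[0,0,0,0,0,0,5.5],[0,0,0,0,0,0,4.5],[0,0,0,0,0,0,4.0],[0,0,0,0,0,0,4.0]]]'

```text
clock: 2.65
eef_pos: [531.0, 13.0, 76.9]
tool_rot: [3.14, 0.003, 2.79]
force: [-0.6, -0.5, 6.9]
width: 46.1
```

Request:
carry_out --series '[[[0,0,0,0,0,0,3.5],[0,0,0,0,0,0,3.5],[0,0,0,0,0,0,3.5]]]'

```text
clock: 2.9
eef_pos: [531.0, 13.0, 76.9]
tool_rot: [3.14, 0.003, 2.79]
force: [-1.3, -0.1, 7.1]
width: 46.4
```

```bash
python3 to.py 529.2 13 72; python3 - <<'E'
from cell import *;import cv2
d=get_image("side"); cv2.imwrite("pics/s2.png",cv2.resize(d["img"][130:370,170:410],None,fx=2.5,fy=2.5))
E
```

```text
t 2.9 pos [531.   13.   76.9] rot [3.14e+00 3.00e-03 2.79e+00] F [-1.3 -0.1  7.1] w 46.4
turn [ 0.0013  0.0026 -0.0009]
[529.2, 13.0, 72.0] cm [ 0.17 -0.06  0.49]
```

View pics/s2.png

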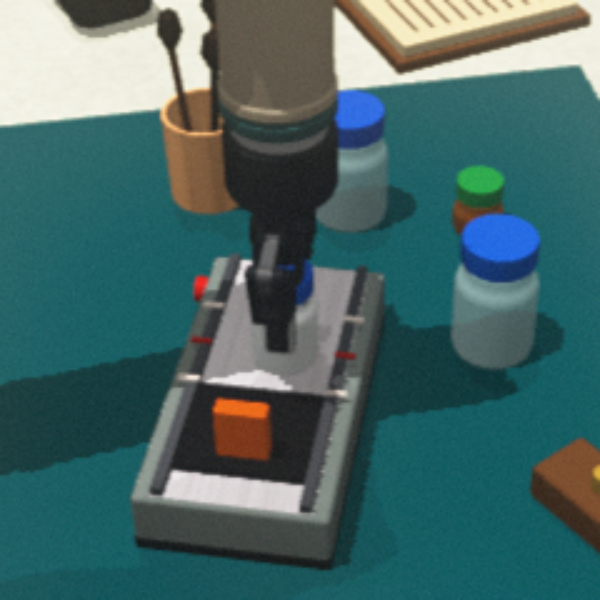

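The fingers hold the jar at 46 mm opening, with about 7 N pressing down. Now a gentle lift.

Request:
carry_out --series '[[[0,0,-0.4,0,0,0,3.5],[0,0,-0.9,0,0,0,3.5],[0,0,-1.8,0,0,0,3.5],[0,0,-3,0,0,0,3.5],[0,0,-4.5,0,0,0,3.5]]]'

```text
clock: 3.37
eef_pos: [529.4, 12.8, 120.6]
tool_rot: [-3.141, -0.001, 2.79]
force: [0.5, -1.0, -2.1]
width: 45.7
```

Request:
carry_out --series '[[[0,0,-1.5,0,0,0,3.5],[0,0,-3,0,0,0,3.5],[0,0,-4,0,0,0,3.5],[0,0,-4.5,0,0,0,3.5],[0,0,-4.5,0,0,0,3.5]]]'

```text
clock: 3.78
eef_pos: [530.6, 12.8, 166.3]
tool_rot: [3.141, 0.002, 2.79]
force: [0.0, -0.5, -2.0]
width: 45.4
```

```bash
python3 to.py 500.3 -272 150; python3 - <<'E'
from cell import *;import cv2
d=get_image("side"); cv2.imwrite("pics/s3.png",cv2.resize(d["img"][100:340,170:410],None,fx=2.5,fy=2.5))
E
```

```text
t 3.7833 pos [530.6  12.8 166.3] rot [3.141e+00 2.000e-03 2.790e+00] F [ 0.  -0.5 -2. ] w 45.4
turn [ 0.001   0.0022 -0.0008]
[500.3, -272.0, 150.0] cm [ -6.96 -27.78   1.62]
```

View pics/s3.png

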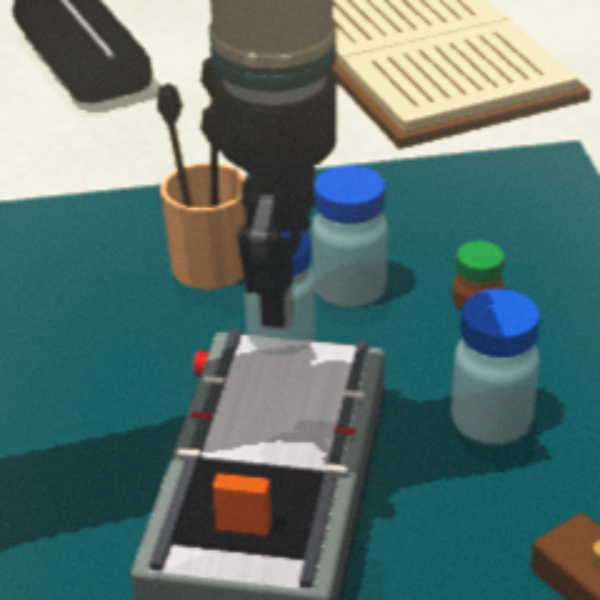

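Request:
carry_out --series '[[[-0.4,-1.5,0,0,0,0,3.5],[-1.1,-4.5,0,0,0,0,3.5],[-1.9,-7.5,0,0,0,0,3.5],[-2.6,-10.5,0,0,0,0,3.5],[-3.4,-13.5,0,0,0,0,3.5]]]'

```text
clock: 4.25
eef_pos: [514.1, -126.6, 163.9]
tool_rot: [-3.141, -0.002, 2.79]
force: [0.6, -0.3, -2.2]
width: 45.9
```

Request:
carry_out --series '[[[-0.8,-3,0,0,0,0,3.5],[-1.6,-6.4,0,0,0,0,3.5],[-2.4,-9.6,0,0,0,0,3.5],[-3.2,-12.6,0,0,0,0,3.5],[-3.5,-14,0,0,0,0,3.5]]]'

```text
clock: 4.67
eef_pos: [498.0, -274.5, 163.9]
tool_rot: [-3.139, -0.001, 2.784]
force: [-0.1, -1.6, -2.1]
width: 45.9
```

Request:
carry_out --series '[[[0,0,2,0,0,0,3.5],[0,0,5,0,0,0,3.5],[0,0,7.5,0,0,0,3.5],[0,0,9,0,0,0,3.5],[0,0,9.5,0,0,0,3.5]]]'

```text
clock: 5.08
eef_pos: [497.4, -267.9, 66.3]
tool_rot: [3.141, -0.007, 2.79]
force: [-1.1, 0.9, -3.4]
width: 46.3
```

```bash
python3 to.py 500.3 -272 32; python3 - <<'E'
from cell import *;import cv2
d=get_image("side"); cv2.imwrite("pics/s4.png",cv2.resize(d["img"][280:480,170:430],None,fx=3,fy=3))
E
```

```text
t 5.0833 pos [ 497.4 -267.9   66.3] rot [ 3.141 -0.007  2.79 ] F [-1.1  0.9 -3.4] w 46.3
turn [ 0.0008 -0.0069 -0.0008]
[500.3, -272.0, 32.0] cm [-0.44 -0.29  3.43]
```

View pics/s4.png

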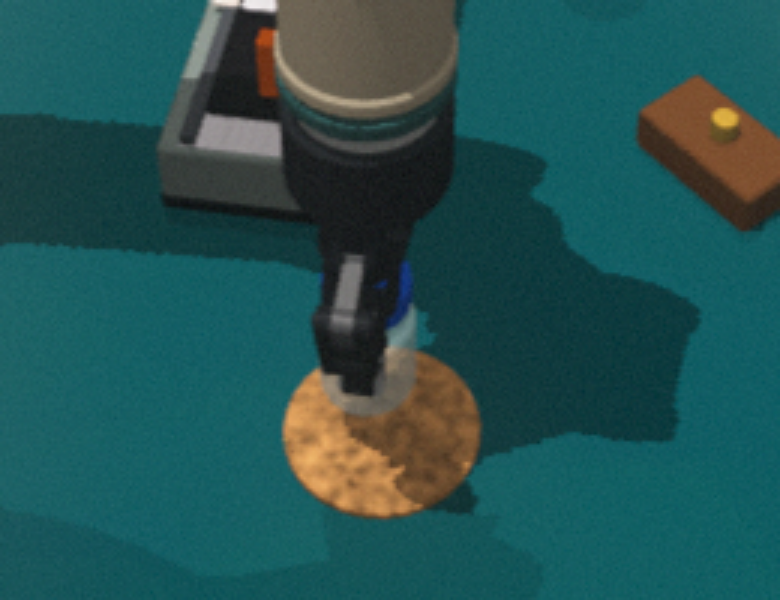

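The jar hangs over the coaster, with its foot at about (368,405) and the coaster centre near (382,432), roughly where expected before the last drop. Lowering slowly.

Request:
carry_out --series '[[[-0.3,-0.2,0.8,0,0,0,3.5],[-0.3,-0.3,1.6,0,0,0,3.5],[-0.3,-0.3,2.2,0,0,0,3.5],[-0.3,-0.3,2.6,0,0,0,3.5],[-0.3,-0.3,2.8,0,0,0,3.5]]]'

```text
clock: 5.55
eef_pos: [501.6, -272.9, 41.6]
tool_rot: [3.141, -0.0, 2.79]
force: [0.6, -0.0, -1.9]
width: 46.1
```

Request:
carry_out --series '[[[0,0,0.1,0,0,0,3.5],[0,0,0.2,0,0,0,3.5],[0,0,0.2,0,0,0,3.5]]]'

```text
clock: 5.8
eef_pos: [501.9, -273.0, 40.2]
tool_rot: [-3.142, 0.0, 2.79]
force: [0.3, -1.0, -0.7]
width: 46.0
```

Request:
carry_out --series '[[[0,0,0.1,0,0,0,3.5],[0,0,0.2,0,0,0,3.5],[0,0,0.3,0,0,0,3.5],[0,0,0.4,0,0,0,3.5],[0,0,0.4,0,0,0,3.5]]]'

```text
clock: 6.22
eef_pos: [501.6, -272.9, 35.8]
tool_rot: [3.142, -0.0, 2.79]
force: [0.6, 0.1, -1.6]
width: 46.2
```

```bash
python3 to.py 500.3 -272 32; python3 - <<'E'
from cell import *;import cv2
d=get_image("side"); cv2.imwrite("pics/s5.png",cv2.resize(d["img"][330:480,220:380],None,fx=4,fy=4,interpolation=cv2.INTER_CUBIC))
E
```

```text
t 6.2167 pos [ 501.6 -272.9   35.8] rot [ 3.142 -0.     2.79 ] F [ 0.6  0.1 -1.6] w 46.2
turn [ 0.     -0.0004 -0.0008]
[500.3, -272.0, 32.0] cm [0.15 0.04 0.38]
```

View pics/s5.png

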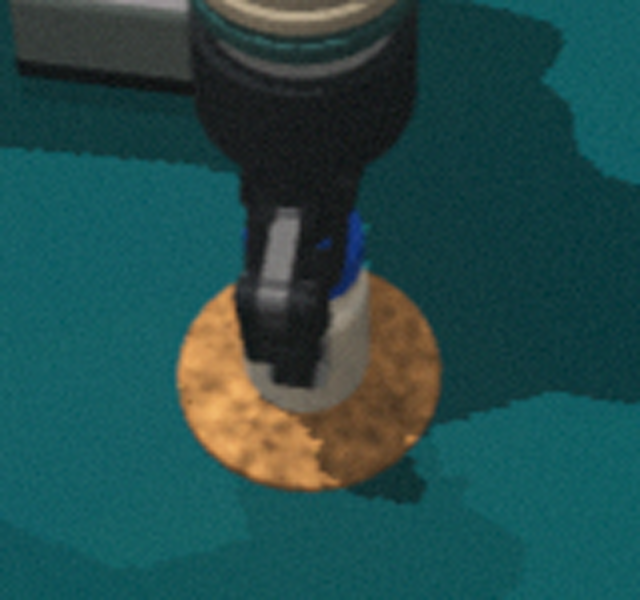

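Request:
carry_out --series '[[[0,0,0.1,0,0,0,3.5],[0,0,0.2,0,0,0,3.5],[0,0,0.2,0,0,0,3.5]]]'

```text
clock: 6.52
eef_pos: [501.6, -272.9, 33.8]
tool_rot: [3.142, -0.0, 2.79]
force: [-1.3, -0.5, -2.1]
width: 45.9
```

Request:
carry_out --series '[[[0,0,0.1,0,0,0,3.5],[0,0,0.1,0,0,0,3.5],[0,0,0.1,0,0,0,3.5]]]'

```text
clock: 6.77
eef_pos: [501.7, -272.9, 32.9]
tool_rot: [3.142, -0.0, 2.79]
force: [0.4, -0.5, -2.0]
width: 46.0
```

Request:
carry_out --series '[[[0,0,0.1,0,0,0,3.5],[0,0,0.1,0,0,0,3.5],[0,0,0.1,0,0,0,3.5]]]'

```text
clock: 7.02
eef_pos: [501.8, -273.0, 32.0]
tool_rot: [-3.142, 0.0, 2.79]
force: [0.3, -0.8, -2.1]
width: 46.1
```

Request:
carry_out --series '[[[0,0,0.1,0,0,0,3.5],[0,0,0.1,0,0,0,3.5],[0,0,0.1,0,0,0,3.5]]]'

```text
clock: 7.27
eef_pos: [501.8, -273.0, 31.9]
tool_rot: [-3.142, 0.0, 2.79]
force: [-1.7, 1.0, 6.2]
width: 46.0
```

Request:
carry_out --series '[[[0,0,0.1,0,0,0,3.5],[0,0,0.1,0,0,0,3.5],[0,0,0.1,0,0,0,3.5]]]'

```text
clock: 7.52
eef_pos: [501.8, -273.0, 31.9]
tool_rot: [-3.142, 0.001, 2.79]
force: [-4.6, 2.7, 15.1]
width: 46.1
```

```bash
python3 to.py 500.3 -272 32; python3 - <<'E'
from cell import *;import cv2
d=get_image("side"); cv2.imwrite("pics/s6.png",cv2.resize(d["img"][330:480,220:380],None,fx=4,fy=4,interpolation=cv2.INTER_CUBIC))
E
```

```text
t 7.5167 pos [ 501.8 -273.    31.9] rot [-3.142e+00  1.000e-03  2.790e+00] F [-4.6  2.7 15.1] w 46.1
turn [-0.      0.0005 -0.0009]
[500.3, -272.0, 32.0] cm [ 0.17  0.05 -0.01]
```

View pics/s6.png

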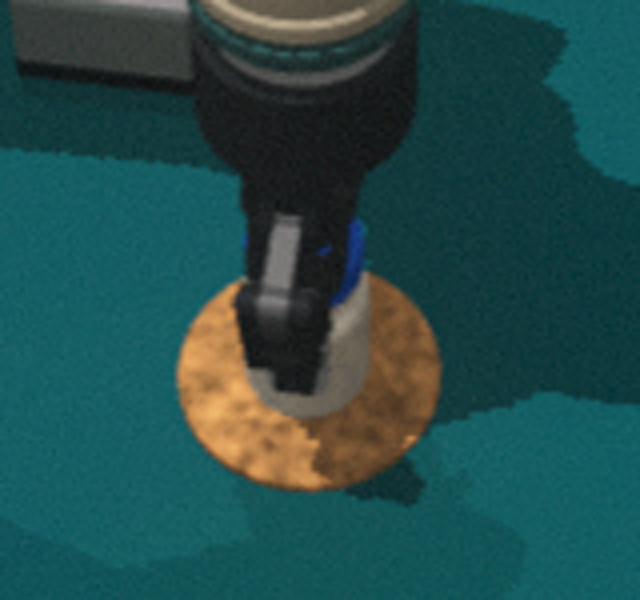

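The jar rests on the coaster, its foot well inside the rim. I'll relieve the pressure, then open.

Request:
carry_out --series '[[[0,0,-0.1,0,0,0,3.5],[0,0,-0.15,0,0,0,4.6],[0,0,-0.15,0,0,0,5.2],[0,0,-0.15,0,0,0,6.5],[0,0,-0.15,0,0,0,7.5]]]'

```text
clock: 7.98
eef_pos: [501.8, -273.0, 31.3]
tool_rot: [-3.142, -0.0, 2.79]
force: [0.3, -0.2, 0.5]
width: 74.1
```

Request:
carry_out --series '[[[0,0,0,0,0,0,7.5],[0,0,0,0,0,0,7.5],[0,0,-1,0,0,0,7.5],[0,0,-2.5,0,0,0,7.5],[0,0,-4.5,0,0,0,7.5]]]'

```text
clock: 8.4
eef_pos: [500.8, -272.5, 76.5]
tool_rot: [3.141, -0.003, 2.79]
force: [0.1, -0.2, 1.0]
width: 75.2
```

Request:
carry_out --series '[[[0,0,-3,0,0,0,7.5],[0,0,-6,0,0,0,7.5],[0,0,-9,0,0,0,7.5],[0,0,-11,0,0,0,7.5],[0,0,-12,0,0,0,7.5]]]'

```text
clock: 8.82
eef_pos: [503.1, -273.7, 200.3]
tool_rot: [-3.141, 0.005, 2.79]
force: [1.6, 0.1, 0.1]
width: 75.1
```

```bash
python3 to.py 485.6 -80.4 160; python3 - <<'E'
from cell import *;import cv2
d=get_image("side"); cv2.imwrite("pics/s7.png",cv2.resize(d["img"][200:480,170:430],None,fx=2.1,fy=2.1,interpolation=cv2.INTER_CUBIC))
E
```

```text
t 8.8167 pos [ 503.1 -273.7  200.3] rot [-3.141  0.005  2.79 ] F [1.6 0.1 0.1] w 75.1
turn [-0.0006  0.0055 -0.001 ]
[485.6, -80.4, 160.0] cm [ 8.33 17.55  3.97]
```

View pics/s7.png

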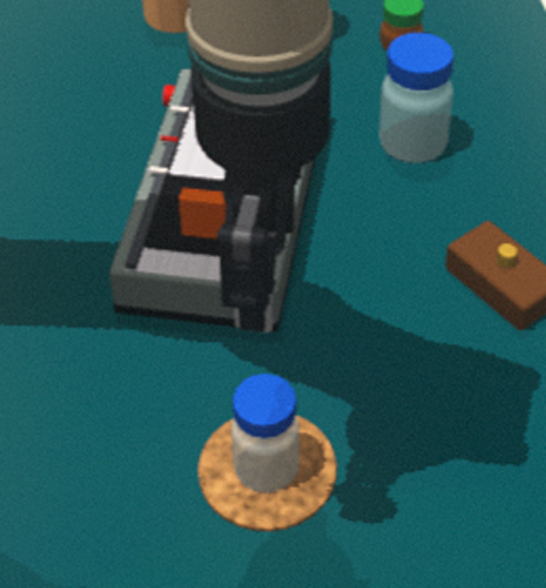

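The jar stands upright and free on the coaster at about (265,440), foot well inside. Moving over the fin.

Request:
carry_out --series '[[[1.6,3.5,0,0,0,0,5],[3.3,7,0.5,0,0,0,5],[5,10.5,1,0,0,0,5],[6.7,14,2,0,0,0,5],[8.3,17.5,3,0,0,0,5]]]'

```text
clock: 9.28
eef_pos: [482.8, -78.4, 165.5]
tool_rot: [-3.141, -0.001, 2.789]
force: [0.3, 1.1, -0.5]
width: 49.9
```

Request:
carry_out --series '[[[0,0,1,0,0,0,5],[0,0,2,0,0,0,5],[0,0,3,0,0,0,5],[0,0,3,0,0,0,5]]]'

```text
clock: 9.62
eef_pos: [482.0, -79.4, 134.1]
tool_rot: [-3.14, -0.005, 2.791]
force: [-0.2, -0.6, -0.7]
width: 49.8
```

```bash
python3 to.py 485.6 -80.4 64; python3 - <<'E'
from cell import *;import cv2
d=get_image("side"); cv2.imwrite("pics/s8.png",cv2.resize(d["img"][160:380,190:370],None,fx=2.7,fy=2.7,interpolation=cv2.INTER_CUBIC))
E
```

```text
t 9.6167 pos [482.  -79.4 134.1] rot [-3.14  -0.005  2.791] F [-0.2 -0.6 -0.7] w 49.8
turn [-0.0012 -0.0052  0.0002]
[485.6, -80.4, 64.0] cm [-0.41  0.04  7.01]
```

View pics/s8.png

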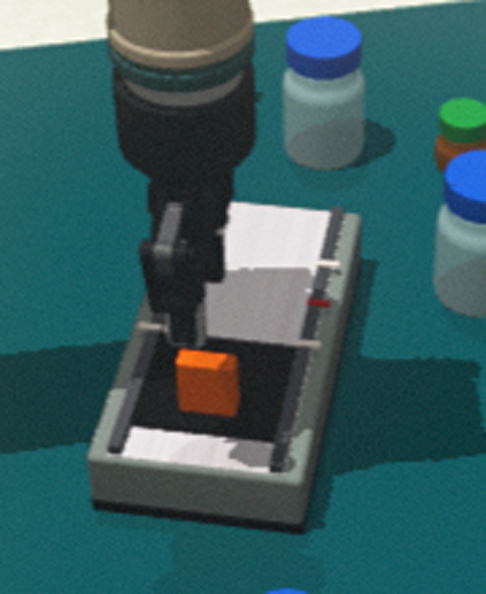

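The near finger tip is at (183,343), to the left of and above the fin (207,380), as expected at this height. Descending.

Request:
carry_out --series '[[[-0.3,0,1.5,0,0,0,5],[-0.3,0,3,0,0,0,5],[-0.3,0,4,0,0,0,5],[-0.3,0,4,0,0,0,5],[-0.3,0,4,0,0,0,5]]]'

```text
clock: 10.08
eef_pos: [486.5, -81.2, 96.3]
tool_rot: [-3.141, -0.001, 2.789]
force: [0.3, -0.3, 0.6]
width: 50.3
```

```bash
python3 to.py 485.6 -80.4 64; python3 - <<'E'
from cell import *;import cv2
d=get_image("side"); cv2.imwrite("pics/s9.png",cv2.resize(d["img"][230:380,200:350],None,fx=4,fy=4,interpolation=cv2.INTER_CUBIC))
E
```

```text
t 10.0833 pos [486.5 -81.2  96.3] rot [-3.141e+00 -1.000e-03  2.789e+00] F [ 0.3 -0.3  0.6] w 50.3
turn [-0.0003 -0.0013 -0.0011]
[485.6, -80.4, 64.0] cm [0.11 0.05 3.23]
```

View pics/s9.png

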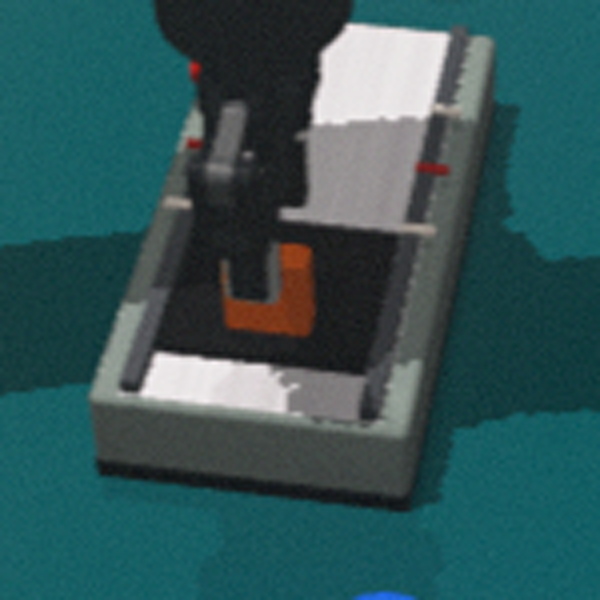

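Request:
carry_out --series '[[[0,0,1,0,0,0,5],[0,0,2,0,0,0,5],[0,0,3,0,0,0,5],[0,0,3.2,0,0,0,5],[0,0,3.2,0,0,0,5]]]'

```text
clock: 10.55
eef_pos: [486.0, -81.0, 63.3]
tool_rot: [-3.141, -0.002, 2.79]
force: [0.4, -0.8, 0.1]
width: 50.2
```

Request:
carry_out --series '[[[0,0,0,0,0,0,3.5],[0,0,0,0,0,0,2.5],[0,0,0,0,0,0,1.5],[0,0,0,0,0,0,0.5],[0,0,0,0,0,0,0.5]]]'

```text
clock: 10.97
eef_pos: [487.5, -80.3, 65.0]
tool_rot: [3.141, 0.001, 2.791]
force: [0.8, 3.5, 2.5]
width: 13.5
```

Request:
carry_out --series '[[[0,0,0,0,0,0,0.5],[0,0,0,0,0,0,0.5]]]'

```text
clock: 11.13
eef_pos: [487.5, -80.4, 64.9]
tool_rot: [3.141, 0.001, 2.791]
force: [1.0, 3.9, 5.3]
width: 13.5
```

```bash
python3 to.py 499.3 -42.8 64; python3 - <<'E'
from cell import *;import cv2
d=get_image("side"); cv2.imwrite("pics/s10.png",cv2.resize(d["img"][230:380,200:350],None,fx=4,fy=4,interpolation=cv2.INTER_CUBIC))
d=get_image("top"); cv2.imwrite("pics/t10.png",cv2.resize(d["img"][220:350,225:425],None,fx=4,fy=4,interpolation=cv2.INTER_CUBIC))
E
```

```text
t 11.1333 pos [487.5 -80.4  64.9] rot [3.141e+00 1.000e-03 2.791e+00] F [1.  3.9 5.3] w 13.5
turn [ 0.001   0.0009 -0.    ]
[499.3, -42.8, 64.0] cm [0.19 3.93 0.1 ]
```

View pics/s10.png

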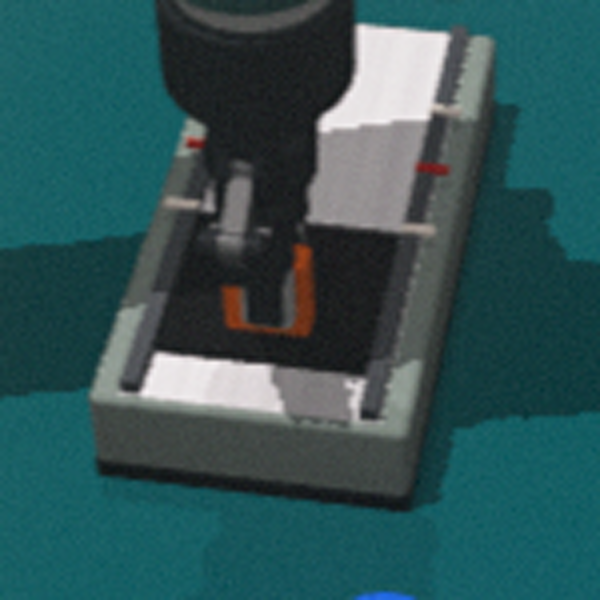

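View pics/t10.png

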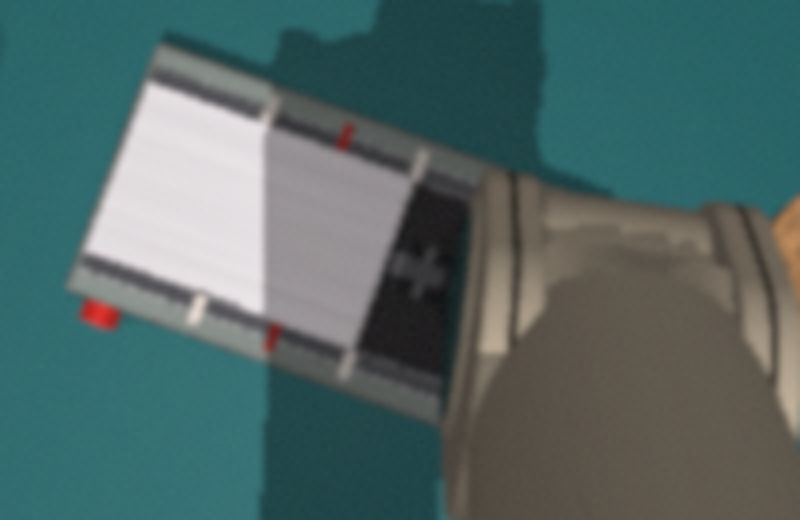

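The fin is pinched centrally at 13.5 mm opening, and the shutter edge is at the shut ticks. Pulling slowly to about 35 mm first.

Request:
carry_out --series '[[[0,0.5,0,0,0,0,0.5],[0,1,0,0,0,0,0.5],[0,1.5,0,0,0,0,0.5],[0,2,0,0,0,0,0.5],[0,2.5,0,0,0,0,0.5]]]'

```text
clock: 11.65
eef_pos: [494.7, -60.8, 64.9]
tool_rot: [-3.138, 0.0, 2.787]
force: [-2.6, -4.7, 7.7]
width: 12.9
```

Request:
carry_out --series '[[[0,0.4,0,0,0,0,0.5],[0,0.8,0,0,0,0,0.5],[0,1.1,0,0,0,0,0.5],[0,1.2,0,0,0,0,0.5],[0,1.2,0,0,0,0,0.5]]]'

```text
clock: 12.07
eef_pos: [498.6, -50.1, 65.0]
tool_rot: [-3.137, -0.0, 2.787]
force: [-3.2, -6.7, 8.7]
width: 13.2
```

```bash
cat > look.py <<'E'
import sys,cv2
from cell import *
k=sys.argv[1]
d=get_image("side"); cv2.imwrite(f"pics/s{k}.png",cv2.resize(d["img"][230:380,200:350],None,fx=4,fy=4,interpolation=cv2.INTER_CUBIC))
d=get_image("top"); cv2.imwrite(f"pics/t{k}.png",cv2.resize(d["img"][220:350,225:425],None,fx=4,fy=4,interpolation=cv2.INTER_CUBIC))
E
python3 to.py 499.3 -42.8 64; python3 look.py 11
```

```text
t 12.0667 pos [498.6 -50.1  65. ] rot [-3.137 -0.     2.787] F [-3.2 -6.7  8.7] w 13.2
turn [-0.0042 -0.0001 -0.0033]
[499.3, -42.8, 64.0] cm [0.18 0.71 0.09]
```

View pics/s11.png

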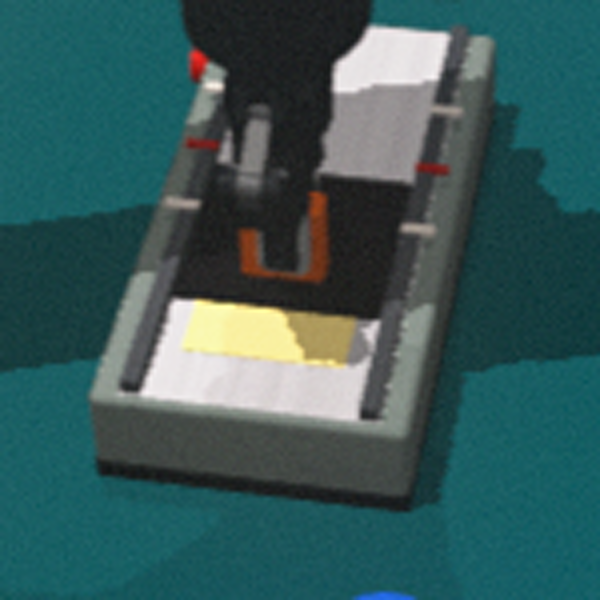

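View pics/t11.png

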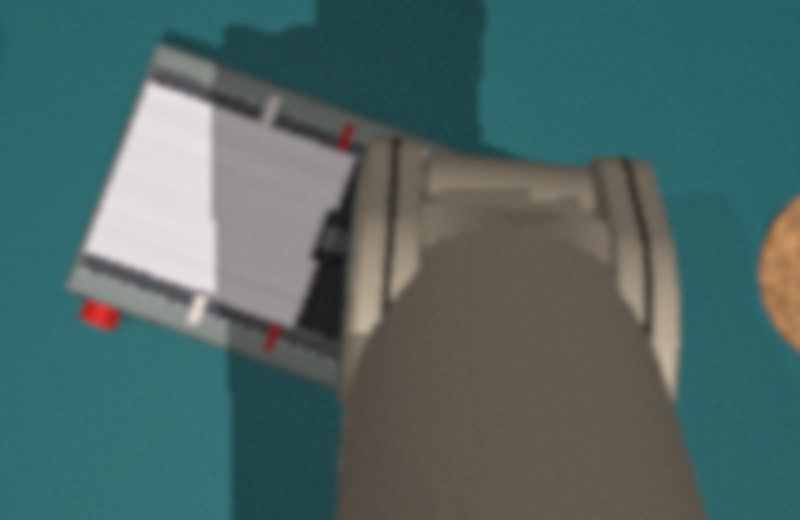

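By TCP travel the shutter is at about 32 mm, and the top view puts its edge about 7 mm short of the red ticks. Advancing.

Request:
carry_out --series '[[[0,0.3,0,0,0,0,0.5],[0,0.6,0,0,0,0,0.5],[0,0.8,0,0,0,0,0.5],[0,0.8,0,0,0,0,0.5],[0,0.8,0,0,0,0,0.5]]]'

```text
clock: 12.58
eef_pos: [501.1, -43.2, 64.9]
tool_rot: [-3.137, -0.0, 2.787]
force: [-3.8, -7.9, 9.3]
width: 13.3
```

```bash
python3 to.py 499.3 -42.8 64; python3 look.py 12
```

```text
t 12.5833 pos [501.1 -43.2  64.9] rot [-3.137 -0.     2.787] F [-3.8 -7.9  9.3] w 13.3
turn [-0.0049 -0.0003 -0.0037]
[499.3, -42.8, 64.0] cm [ 0.18 -0.02  0.09]
```

View pics/s12.png

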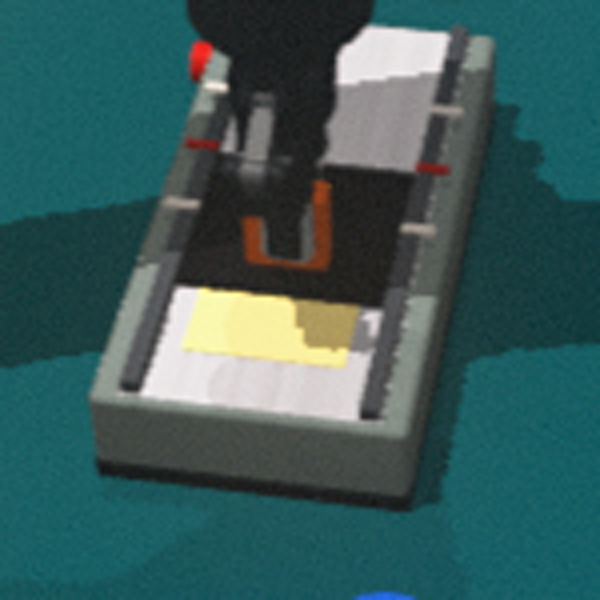

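View pics/t12.png

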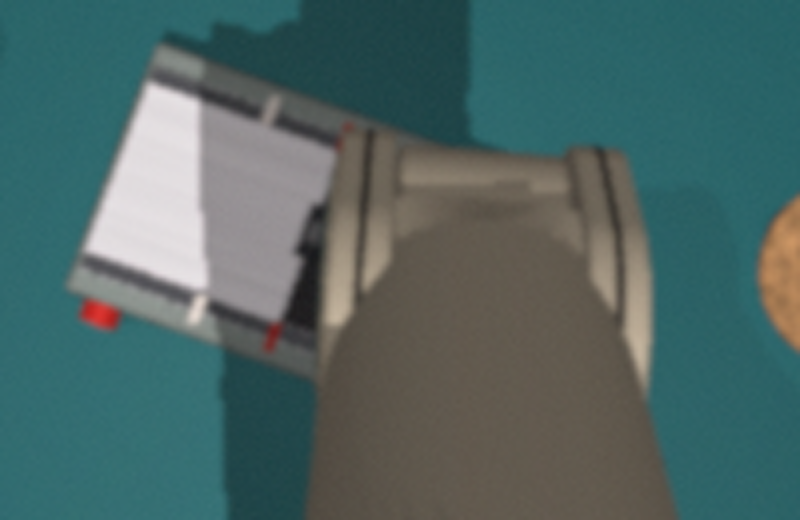

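By TCP travel the shutter is at 39.6 mm, and the edge lies at the red ticks in the views, at about (285,322) against the tick (273,338) in the top one. I'll refine by rectifying the lamp's top plane.

```bash
python3 - <<'E'
from h import *
from cell import get_image
th=-0.3509;c,n=np.cos(th),np.sin(th);o=np.array([513.08,-5.24])
def rect(d,h):
    L=[(-60,-60),(60,-60),(60,100),(-60,100)]
    src=np.float32([proj(d,np.array([o[0]+c*x-n*y,o[1]+n*x+c*y,h])) for x,y in L])
    dst=np.float32([((x+60)*4,(100-y)*4) for x,y in L])
    return cv2.warpPerspective(d["img"],cv2.getPerspectiveTransform(src,dst),(480,640),flags=cv2.INTER_CUBIC)
for nm in("side","top"):
    a=load(nm+"0.npz"); b=get_image(nm)
    for k,d in(("shut",a),("now",b)):
        R=rect(d,55); g=R.astype(float).mean(2)
        for x in ((36,41) if nm=="side" else (-30,-36,-40,36)):
            col=g[:,int((x+60)*4)-4:int((x+60)*4)+4].mean(1); col=cv2.GaussianBlur(col.reshape(-1,1),(1,9),0).ravel()
            y=100-np.arange(640)/4; dg=np.diff(col); 
            ok=(y[:-1]>-30)&(y[:-1]<40); i=np.argmax(np.where(ok,-dg,-1e9)); print(nm,k,x,"edge y",y[i],"strength",-dg[i].round(1))
        # red/white ticks
        hsv=cv2.cvtColor(rect(d,57),cv2.COLOR_BGR2HSV).astype(int); m=((hsv[...,0]<6)|(hsv[...,0]>174))&(hsv[...,1]>120)&(hsv[...,2]>70)
        for xs in((0,80),(400,480)):
            q=np.argwhere(m[240:400,xs[0]:xs[1]]); print("  red",len(q),(100-(q[:,0].mean()+240)/4) if len(q) else None)
    cv2.imwrite(f"pics/r{nm}.png",np.hstack([rect(a,55),rect(b,55)])[:600,:800])
E
```

```text
side shut 36 edge y -18.5 strength 10.1
side shut 41 edge y -19.25 strength 11.0
  red 1412 22.440155807365443
  red 1457 22.560054907343854
side now 36 edge y 21.25 strength 6.2
side now 41 edge y 21.25 strength 6.8
  red 1322 22.341717095310145
  red 1325 22.4554716981132
top shut -30 edge y -17.75 strength 9.0
top shut -36 edge y -17.75 strength 8.9
top shut -40 edge y -17.25 strength 8.9
top shut 36 edge y -17.25 strength 8.6
  red 887 23.43602029312288
  red 908 23.397577092511014
top now -30 edge y 22.75 strength 5.4
top now -36 edge y 22.75 strength 5.4
top now -40 edge y 21.5 strength 5.8
top now 36 edge y 24.0 strength 3.1
  red 848 23.19103773584905
  red 0 None
```

Measured travel is 40.0–40.1 mm in both cameras, within about 1 mm of the red marks. Last check: hold and look at the whole scene.

Request:
carry_out --series '[[[0,0,0,0,0,0,0.5],[0,0,0,0,0,0,0.5],[0,0,0,0,0,0,0.5],[0,0,0,0,0,0,0.5],[0,0,0,0,0,0,0.5]]]'

```text
clock: 13.2
eef_pos: [501.0, -43.4, 65.0]
tool_rot: [-3.137, -0.0, 2.787]
force: [-4.1, -7.3, 8.8]
width: 13.3
```

```bash
python3 to.py 501.1 -43.2 64.9; python3 - <<'E'
from cell import *;import cv2
cv2.imwrite("pics/sF.png",get_image("side")["img"])
E
```

```text
t 13.2 pos [501.  -43.4  65. ] rot [-3.137 -0.     2.787] F [-4.1 -7.3  8.8] w 13.3
turn [-0.005  -0.0003 -0.004 ]
[501.1, -43.2, 64.9] cm [-0.    0.02  0.01]
```

View pics/sF.png

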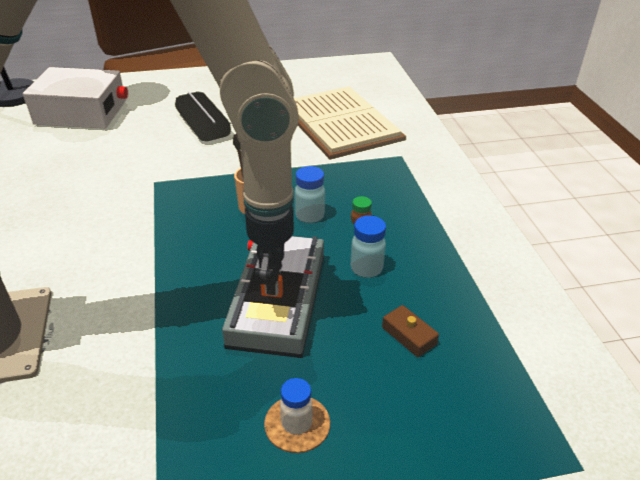

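The jar is upright on the coaster at (297,410), the weight, green-lid jar and large jars are where they were, and the pot is partly hidden by the arm. TCP crept back 0.2 mm, so a 0.5 mm nudge, then hand in.

Request:
carry_out --series '[[[0,0.05,0,0,0,0,0.5],[0,0.05,0,0,0,0,0.5],[0,0.05,0,0,0,0,0.5]]]'

```text
clock: 13.5
eef_pos: [501.2, -42.9, 64.9]
tool_rot: [-3.137, -0.0, 2.787]
force: [-4.0, -7.7, 8.8]
width: 13.0
```

```bash
python3 to.py; python3 -c "
from cell import *
print(finish_job())"
```

```text
t 13.5 pos [501.2 -42.9  64.9] rot [-3.137 -0.     2.787] F [-4.  -7.7  8.8] w 13.0
turn [-0.005  -0.0004 -0.0039]
the job is handed in; nothing more can be done
None
```

I moved the small blue-lidded jar off the slide onto the cork coaster and let go of it. Then I pinched the shutter's orange fin, pulled the shutter half open, and handed the job in at 13.5 s still holding it.

- **Shutter:** Both cameras measured 40.0–40.1 mm of travel, about 39.9 mm by the arm's own position after a last 0.5 mm nudge. The shutter stayed well short of three quarters. The cameras disagreed slightly on the edge: 0.5–1 mm short of the red marks, the side view giving the larger figure. I took no picture after the nudge.
- **Grip:** The fin was held at 13 mm opening, with the spring pulling about 8.7 N. The hold crept back about 0.2 mm in 0.6 s before the nudge.
- **Jar:** The last side picture shows it upright, with its foot well inside the coaster. The press on landing was about 15 N, and I eased it off before letting go.
- **Bystanders:** The weight and the green-lidded jar look unmoved. The brush pot was partly hidden by the arm in the last picture, but nothing came near it.

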